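Pack the loose tile in its trivet frame and hold it flush

TASK

Stand the loose wooden spacer upright, strip end down, in the gap beside the ceramic tile that is wide enough for it, all the way to the bottom of the frame; never put it down into the narrow gap. Let go of the spacer, then press the sprung tile down until its face is flush with the frame's rim, and finish while still holding it pressed there. Leave the bowl, the jar and the mug alone.

Things in the scene. Friction and masses are not known exactly. Their poses are not given: they have to be found in the camera images.
- frame: Fixed wooden trivet frame. Base board 170 (x) x 224 (y) x 10 mm thick; origin at the centre of its underside, on the counter. On the base stand four rails whose tops (the rim) are 36 mm above the origin: front and back rails along y (inner faces at x = -58 and +58 mm, 24 mm wide), which belong to it, and the two side rails listed apart. They enclose a recess that holds the tile, centred on the frame to about 2 mm.
- slim_rail: The slimmer of the two fixed side rails: 116 (x) x 14 (y) x 26 mm high; origin at the centre of its underside, 10 mm above the counter, same axes as the frame, on its +y or -y side, at 77 mm from the frame's centre. Between it and the tile lies the wide gap, about 25 mm, 116 mm long, 26 mm deep from the rim to the base board; its middle is 19.5 mm from the middle of this rail, towards the tile.
- broad_rail: The broader fixed side rail: 116 (x) x 54 (y) x 26 mm high, origin as for the slim rail, on the opposite side of the frame, 77 mm from its centre. Between it and the tile lies the narrow gap, about 5 mm.
- tile_top (a point): Centre of the upper face of the loose white ceramic tile, 110 (x) x 90 (y) x 12 mm, about 0.26 kg; axes as the frame's. It lies on a sprung cork bed 80 x 70 mm under its middle; free, its face stands 6 mm proud of the rim (42 mm above the counter). It can slide sideways in the recess if pushed.
- cushion (a joint): How far the sprung bed under the tile is pressed down, m: 0 free, 0.006 fully down on its stop, where the tile's face is flush with the rim. Pressing it fully down takes 7 to 11 N.
- spacer: Loose wooden spacer standing upright on the counter, about 40 to 70 g; origin at the centre of its underside, z up. Lower strip 70 (x) x 18 (y) mm, 28 mm high; above it a finger tab 36 (x) x 18 (y) mm up to 75 mm above the origin. Same either way round. Take the tab across its 18 mm thickness, about 60 mm above the origin, so that the fingers stay above the tile when it stands in the gap.
- spacer_center (a point): Centre of the spacer, 37.5 mm above its underside; axes as the spacer's.
- bowl: Terracotta bowl, 110 mm across, 50 mm high; origin at the centre of its underside. To be left alone.
- jar: Amber jar with a dark cap, 64 mm across, 100 mm high; origin at the centre of its underside. To be left alone.
- mug: Blue mug, 80 mm across, 88 mm high, handle to its +y; origin at the centre of its underside. To be left alone.
- tile: The same tile; origin at the centre of its underside, 12 mm below tile_top.
Not all that is in view belongs to the job. What is meant by the tile is not green, and is the larger of those in its own colour.

How it is judged:
By the outcome, as a careful person would: the job done as asked, in the order asked, and still so for the second after the job is handed in, while the arm keeps its last pose, push and grip.
It also fails if it takes over 45 s, if anything falls off the work surface, if the arm or the gripper's body presses on something with over 40 N, if the wrist force passes 120 N, or if a joint passes its speed limit or range.

ROBOT

A 6-joint arm with a two-finger parallel gripper is mounted at the origin on the work surface. World frame = base frame: x ahead of the robot, y to its left, z up, the work surface at z = 0. Lengths are in m, angles in degrees, forces in N, time in s.
With the tool pointing down it reaches from about 0.3 to 0.75 m from the base axis. Payload 8.5 kg.
Tool frame: the origin (TCP) lies between the finger pads; the fingertips stand env.finger_overhang ahead of it and the grasp point (between the pads) lies 2 mm behind it (env.finger_overhang is the distance from the TCP to the fingertips, in m); z points along the fingers, y is the line along which they close (so a half turn about z gives the same grasp; the last joint's range is limited). The gripper opens to 85 mm and grips with 20 to 120 N. Pads are 22 mm wide; open, the fingers measure 114 mm over their backs; the gripper's body (76 mm by 85 mm) begins 54 mm behind the grasp point. The pads swing forward as they close: fully open they stand 13 mm farther back than shut.
Start: joints at [52.294, 21.807, 74.336, -0, 83.858, -12.336], TCP at [0.236, 0.497, 0.248] pointing down, gripper open.
Joint ranges: [-178.18, 178.18], [-50.72, 133.34], [12.68, 142.11], [-81.47, 261.47], [9.98, 163.14], [-165.26, 165.26]. Speed limits (degrees/s): [136.94, 136.94, 180, 180, 180, 180].

INTERFACE

Orientations are given as a 3x3 rotation matrix whose columns are the frame's x, y, z axes.
In Python, from rig import env gives the robot as it stands. The module is installed in compiled form; this text tells all that it offers.
- The arm moves only by the tool jog_arm, never from a script. Its arguments are lists of equal length, an entry for each row: "hand": the finger opening in m, from 0 to 0.0854; "travel": the shift along the world's x, y, z in m, a list of three; "yaw": the turn about the world's z in rad. A call has exactly 5 rows; each row shifts and turns the commanded pose from where the row before left it; what a row does not reach is not made up. A row lasts 1/8 s, in which the tool goes at most 62.5 mm and 10.7 degrees, less where a joint would pass 70% of its speed; a pose out of reach is approached as far as the arm can. A call is refused whole if a number of a shift passes 0.0625 or a number of a turn 0.188, either way. A call with a gripper value outside its range is refused whole. The fingers move at their own pace and stop on an object; "grip_force" is the grip in N (left out, the last holds). Time passes only in rows, so rows that do not move let the fingers close, or fill a call up. It gives the time, the measured TCP pose, the force, the opening and the grip force at its end, in the units of the state.
- env.observe(): the state, without advancing time (a new reading comes with each control period).
- env.get_image(name): name is "scene" or "side" or "wrist"; returns the picture (400x640x3 uint8, red, green, blue); there is no depth.
- env.calibration(name): a dict with "fx", "fy", "cx", "cy" (pixels), "k1" (the pictures are not rectified: a ray, as slopes to the right and down, at radius r is drawn at 1 + k1 r^2 times it, then the intrinsics apply), "position" and "rotation" of the camera in the world; the wrist camera has in their place "hand_eye" (4x4, takes a point from camera to tool coordinates, whose origin is the TCP and whose axes are the flange's). Camera axes: x right, y down, z forward; pixel columns grow to the right and rows downward; lengths in m; the calibration is good to about 2 mm. A picture is of the moment at which its call begins: read the wrist's pose just before it. calibration takes no time and is no camera call.
- env.close_job(): hands the job in; it is judged then, once.
The state is a dict: "time_s": time; "q": joint angles; "qvel": joint speeds; "joint_efforts": joint torques, N m; "position": TCP position; "tool_rot": TCP orientation; "ft_force": force on the tool from outside, world axes, zero at the start; "wrist_torque": the same for the moment, N m; "grip_width": finger opening in m; "gripper_force": force on a finger pad.
Only numpy, scipy, OpenCV 4.12 (cv2) and the standard library are available. Lean on these libraries where they do the work, as an engineer would, in place of code of your own. Each camera call takes 0.05 s, during which the arm holds its last target. There are 200 camera calls.

## Working session

There is one attempt and no reset: what is moved stays moved. The work goes in short steps, Python scripts to look and compute and a tool call to move; the robot and the scene stay as the last step left them, time stands still between calls to the robot, and variables do not carry over. Pictures are saved under pics/ and viewed, at most 10 in all, crops included, and the job is handed in when it is done.

Besides the shell and the picture viewer there is one more tool, called after "Emit:" as a command line: name --pt "numbers of a row" for each row, then --argument value for the rest. jog_arm: Moves the arm, as the interface text tells. Its arguments: {"type":"object","properties":{"hand":{"type":"array"},"travel":{"type":"array"},"yaw":{"type":"array"},"grip_force":{"type":"number"}},"required":["hand","travel","yaw"]}

```bash
mkdir -p pics
cat > h.py <<'E'
import numpy as np, cv2
from rig import env
def cam(name, st=None):
    c=env.calibration(name)
    if 'position' in c: R=np.array(c['rotation']);p=np.array(c['position'])
    else:
        H=np.array(c['hand_eye']);Rt=np.array(st['tool_rot']);R=Rt@H[:3,:3];p=Rt@H[:3,3]+np.array(st['position'])
    return c,R,p
def ray(cm,uv):
    c,R,p=cm
    d=np.array([(uv[0]-c['cx'])/c['fx'],(uv[1]-c['cy'])/c['fy']]);s=d.copy()
    for _ in range(20): s=d/(1+c['k1']*(s@s))
    return p,R@np.array([s[0],s[1],1])
def onz(cm,uv,z):
    p,d=ray(cm,uv); return p+d*(z-p[2])/d[2]
def proj(cm,X):
    c,R,p=cm; v=R.T@(np.array(X)-p); s=v[:2]/v[2]; s=s*(1+c['k1']*(s@s)); return np.array([c['fx']*s[0]+c['cx'],c['fy']*s[1]+c['cy']])
def snap(name,fn):
    st=env.observe(); im=env.get_image(name); cv2.imwrite('pics/'+fn,im[:,:,::-1]); return im,cam(name,st)
E
python3 - <<'E'
from h import *
for n in('scene','side','wrist'):
    im,c=snap(n,n+'0.png'); print(n,c[2].round(3),c[1].round(2).tolist())
print(env.finger_overhang,np.round(env.observe()['tool_rot'],3).tolist(),env.observe()['time_s'])
E
```

```text
scene [ 1.103 -0.524  0.845] [[0.7, 0.53, -0.47], [0.71, -0.51, 0.48], [0.01, -0.67, -0.74]]
side [ 0.113 -0.689  0.807] [[0.82, -0.38, 0.44], [-0.58, -0.56, 0.59], [0.02, -0.74, -0.68]]
wrist [0.169 0.528 0.373] [[0.43, 0.86, 0.26], [0.9, -0.41, -0.13], [-0.0, 0.29, -0.96]]
0.017 [[-0.904, 0.428, -0.001], [0.428, 0.904, -0.001], [0.0, -0.001, -1.0]] 0.15
```

View pics/scene0.png

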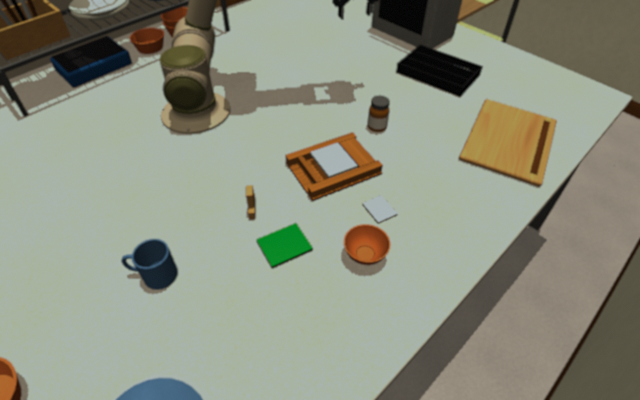

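View pics/side0.png

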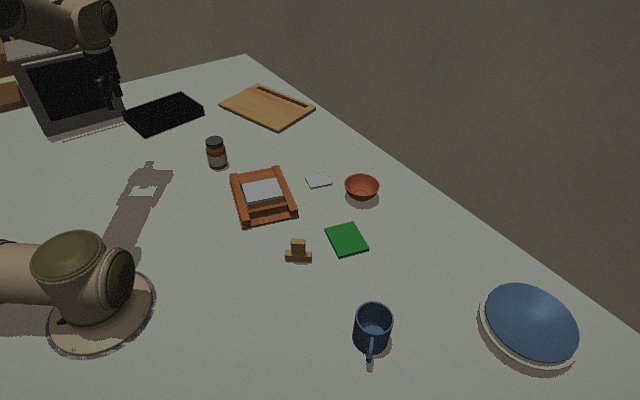

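The scene view shows the frame at (333,165) with a white tile at (333,160). The small white tile at (380,208) and the green one at (285,245) are decoys. The spacer is at (251,202), bowl (367,244), jar (378,113), mug (153,263). The side view agrees: frame (263,195), spacer (298,250). The larger white tile, in the frame, is the one meant; I'll measure coarsely and check a crop.

Run:
```python
from h import *
cs=cam('scene');cd=cam('side')
for n,a,b,z in(('tile',(333,160),(263,191),.042),('small',(380,208),(318,181),.005),('spacerbase',(251,216),(298,261),.0),('jar',(378,128),(217,165),0),('bowl',(367,262),(362,198),0),('mug',(155,285),(370,350),0)):
    print(n,onz(cs,a,z).round(3),onz(cd,b,z).round(3))
im=cv2.imread('pics/scene0.png')[120:280,230:410];a=cv2.resize(im,None,fx=3.3,fy=3.3,interpolation=2)
cv2.imwrite('pics/crop.png',a)
```

```text
tile [0.512 0.125 0.042] [0.503 0.115 0.042]
small [0.7   0.111 0.005] [0.694 0.098 0.005]
spacerbase [ 0.483 -0.146  0.   ] [ 0.461 -0.139  0.   ]
jar [ 0.476  0.371 -0.   ] [0.461 0.366 0.   ]
bowl [ 0.785 -0.038  0.   ] [ 0.764 -0.042  0.   ]
mug [ 0.491 -0.432  0.   ] [ 0.455 -0.435  0.   ]
```

View pics/crop.png

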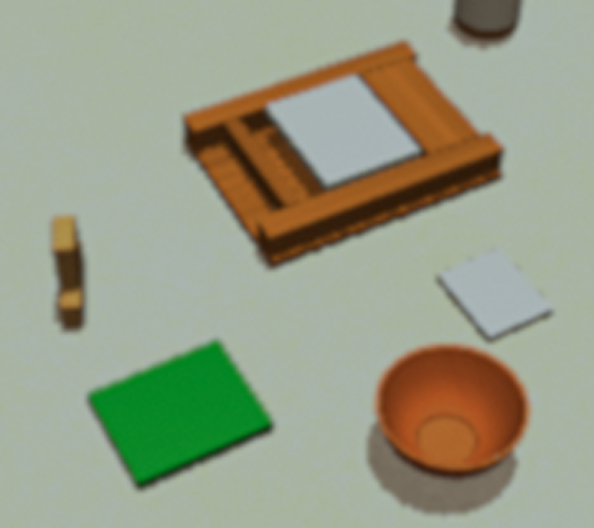

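The crop confirms it: the large white tile sits in the frame, and the wide gap and slim rail are on the left of the picture (-y). The small white tile lies loose on the counter. Next I'll move the wrist camera over the spacer and frame.

Emit:
jog_arm --hand '[0.0854,0.0854,0.0854,0.0854,0.0854]' --pt "0.023 -0.048 0.007" --pt "0.023 -0.048 0.007" --pt "0.023 -0.048 0.007" --pt "0.023 -0.048 0.007" --pt "0.023 -0.048 0.007" --yaw '[0,0,0,0,0]'

```text
time_s: 0.78
position: [0.351, 0.2554, 0.2835]
tool_rot: [[-0.904, 0.428, -0.0], [0.428, 0.904, -0.0], [-0.0, -0.0, -1.0]]
ft_force: [0.3, 0.6, 0.1]
grip_width: 0.0855
gripper_force: 0.0
```

Emit:
jog_arm --hand '[0.0854,0.0854,0.0854,0.0854,0.0854]' --pt "0.023 -0.048 0.007" --pt "0.023 -0.048 0.007" --pt "0.023 -0.048 0.007" --pt "0.023 -0.048 0.007" --pt "0 0 0" --yaw '[0,0,0,0,0]'

```text
time_s: 1.4
position: [0.4438, 0.0623, 0.3112]
tool_rot: [[-0.902, 0.433, -0.0], [0.433, 0.902, -0.0], [-0.0, -0.0, -1.0]]
ft_force: [-0.2, 1.1, 0.4]
grip_width: 0.0856
gripper_force: 0.0
```

Run:
```python
from h import *
im,c=snap('wrist','w1.png'); o=env.observe();print(o['time_s'],o['position'],c[0]['fx'],c[2],proj(c,[.47,-.14,.04]),proj(c,[.507,.12,.04]))
```

```text
1.45 [0.44296241 0.06380506 0.31102538] 282.02675811288697 [0.37689282 0.09394968 0.43656771] [207.35083415 235.71307341] [372.24315783 186.24329346]
```

View pics/w1.png

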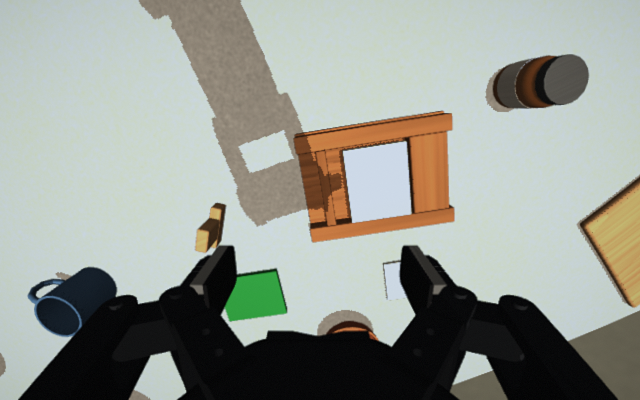

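The wrist view shows the frame from (296,114) to (454,242) with the white tile at (378,181). The wide gap is at (335,187), on the -y side, partly in shadow. The spacer is at (210,228), bowl (347,325), jar (540,82), mug (73,300). Now I'll measure the frame edges and the spacer.

Run:
```python
from h import *
im=cv2.imread('pics/w1.png'); c=cam('wrist',env.observe())
hsv=cv2.cvtColor(im,cv2.COLOR_BGR2HSV)
roi=np.zeros(im.shape[:2],np.uint8); roi[100:250,285:465]=1
tile=((hsv[...,1]<60)&(hsv[...,2]>140)).astype(np.uint8); t=np.zeros_like(tile); t[130:228,338:418]=tile[130:228,338:418]
n,l,s,ce=cv2.connectedComponentsWithStats(t); k=1+np.argmax(s[1:,4]); print('tile',s[k])
cn=cv2.findContours((l==k).astype(np.uint8),0,1)[0][0][:,0,:]
P=np.array([onz(c,p,.042)[:2] for p in cn.astype(float)]).astype(np.float32)
r=cv2.minAreaRect(P*1000); print(r)
org=(((hsv[...,0]<22)&(hsv[...,1]>110))*roi).astype(np.uint8)
cn=max(cv2.findContours(org,0,1)[0],key=cv2.contourArea)[:,0,:]
P=np.array([onz(c,p,.036)[:2] for p in cn.astype(float)]).astype(np.float32)
print('frame@rim',cv2.minAreaRect(P*1000))
sp=((hsv[...,0]<28)&(hsv[...,1]>80)).astype(np.uint8); m=np.zeros_like(sp); m[195:255,185:235]=sp[195:255,185:235]
cn=max(cv2.findContours(m,0,1)[0],key=cv2.contourArea); print('sp',cv2.boundingRect(cn))
a=cv2.resize(im[190:260,180:245],None,fx=6,fy=6,interpolation=2); b=cv2.resize(im[105:250,285:465],None,fx=2.9,fy=2.9,interpolation=2)[:420]
cv2.imwrite('pics/c2.png',np.hstack([a[:420],b])[:, :800]); print(a.shape,b.shape)
```

```text
tile [ 343  141   69   82 4537]
((504.70245361328125, 130.76663208007812), (89.74229431152344, 109.59564208984375), 73.54429626464844)
frame@rim ((500.9894104003906, 132.6125946044922), (221.14804077148438, 166.7677459716797), 73.48948669433594)
sp (196, 203, 29, 49)
(420, 390, 3) (420, 522, 3)
```

View pics/c2.png

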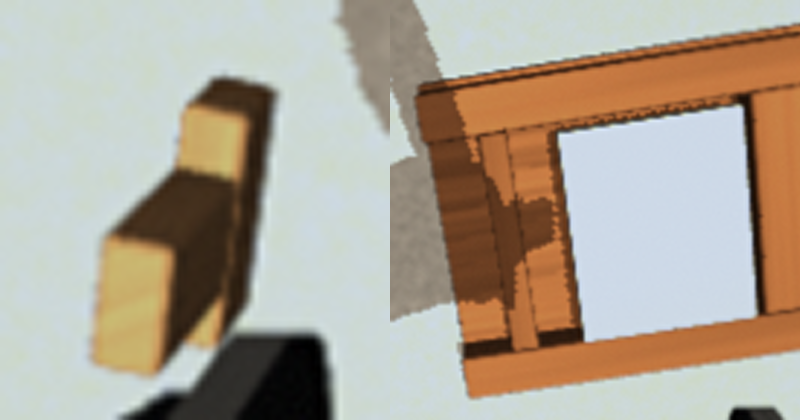

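Left half of the crop: the lit quad, corners about (105,238),(172,245),(158,372),(95,360), is the tab's top. The lit patches at (210,140) and (205,330) are the strip's shoulders. Right half: the tile is square to the frame, with the wide gap on its left, between it and the slim rail.

Run:
```python
from h import *
c=cam('wrist',env.observe())
q=np.array([(105,238),(172,245),(158,372),(95,360)])/6+[180,190]-.5
P=np.array([onz(c,p,.075) for p in q]); print(P.round(4), P.mean(0)); 
for i in range(4): d=P[(i+1)%4]-P[i]; print(np.linalg.norm(d).round(4),np.degrees(np.arctan2(d[1],d[0])).round(1))
# strip shoulder top z=.028
for u in [(190,103),(248,113),(190,340),(215,345)]: print(onz(c,np.array(u)/6+[180,190]-.5,.028).round(4))
# slim rail top edges (z=.036) and tile edges in crop b
s=2.9
for n,u,z in(('slimL_top',(480,133),.036),('slimR_top',(508,133),.036),('slimL_b',(513,348),.036),('slimR_b',(538,343),.036),('tileTL',(556,132),.042),('tileBL',(582,340),.042),('frTL',(417,95),.036),('frBL',(470,396),.036),('backin',(428,142),.036),('frontin',(465,355),.036)):
    X=onz(c,(np.array(u)-[390,0])/s+[285,105]-.5,z)[:2]
    ex=np.array([.9588,-.284]);ey=np.array([.284,.9588]); d=X-[.5047,.1308]
    print(n,X.round(4),'rel tile',(d@ex).round(4),(d@ey).round(4))
o=env.observe();print(o['position'],np.degrees(np.arctan2(o['tool_rot'][1][1],o['tool_rot'][0][1])))
```

```text
[[ 0.4462 -0.1254  0.075 ]
 [ 0.4545 -0.112   0.075 ]
 [ 0.4812 -0.1329  0.075 ]
 [ 0.472  -0.1451  0.075 ]] [ 0.46344748 -0.12885963  0.075     ]
0.0158 58.3
0.034 -38.1
0.0153 -127.2
0.0324 142.7
[ 0.4329 -0.1134  0.028 ]
[ 0.4417 -0.1012  0.028 ]
[ 0.4904 -0.1495  0.028 ]
[ 0.4946 -0.1441  0.028 ]
slimL_top [0.4237 0.0695] rel tile -0.0602 -0.0818
slimR_top [0.4296 0.0819] rel tile -0.0581 -0.0683
slimL_b [0.5333 0.0362] rel tile 0.0543 -0.0825
slimR_b [0.5364 0.0493] rel tile 0.0535 -0.0691
tileTL [0.4383 0.1031] rel tile -0.0558 -0.0454
tileBL [0.5423 0.0713] rel tile 0.053 -0.0463
frTL [0.3941 0.05  ] rel tile -0.0831 -0.1088
frBL [0.5486 0.0036] rel tile 0.0782 -0.1095
backin [0.4167 0.0446] rel tile -0.0599 -0.1076
frontin [0.5259 0.0116] rel tile 0.0542 -0.1083
[0.44296241 0.06380506 0.31102538] 64.46149347266145
```

Emit:
jog_arm --hand '[0.0854,0.0854,0.0854,0.0854,0.0854]' --pt "0.005 -0.048 -0.02" --pt "0.005 -0.048 -0.02" --pt "0.005 -0.048 -0.02" --pt "0.0055 -0.049 -0.02" --pt "0 0 -0.02" --yaw '[-0.05,-0.05,-0.05,-0.059,0]'

```text
time_s: 2.08
position: [0.4633, -0.1295, 0.2103]
tool_rot: [[-0.793, 0.609, -0.0], [0.609, 0.793, 0.0], [0.0, -0.0, -1.0]]
ft_force: [0.8, 0.8, -0.6]
grip_width: 0.0856
gripper_force: 0.0
```

Run:
```python
from h import *
im,c=snap('wrist','w2.png'); o=env.observe();print(o['time_s'],o['position'],np.degrees(np.arctan2(o['tool_rot'][1][1],o['tool_rot'][0][1])),proj(c,[.4635,-.129,.075]))
```

```text
2.125 [ 0.46210566 -0.12764419  0.20798474] 52.59099410207941 [318.3115435  190.57843897]
```

View pics/w2.png

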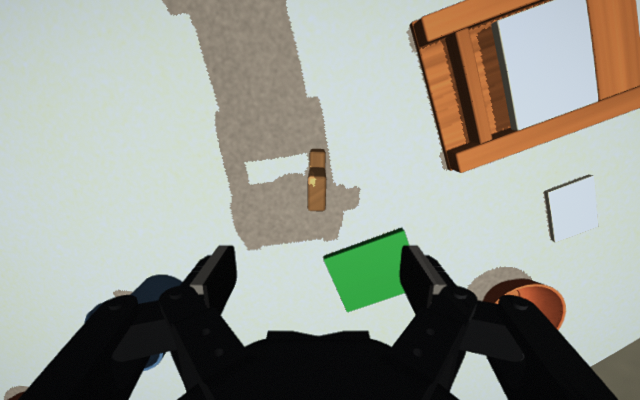

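The wrist view shows the spacer's tab top at about (317,193), upright in the picture, so the fingers are aligned with it. The predicted pixel was (318,191). Descending to grip.

Emit:
jog_arm --hand '[0.0854,0.0854,0.0854,0.0854,0.0854]' --pt "0 0 -0.04" --pt "0 0 -0.04" --pt "0 0 -0.04" --pt "0 0 -0.03" --pt "0 0 0" --yaw '[0,0,0,0,0]'

```text
time_s: 2.75
position: [0.4625, -0.1264, 0.0604]
tool_rot: [[-0.796, 0.605, -0.003], [0.605, 0.796, 0.002], [0.004, -0.0, -1.0]]
ft_force: [0.3, -0.5, 0.3]
grip_width: 0.0854
gripper_force: 0.0
```

Emit:
jog_arm --hand '[0.01,0.01,0.01,0.01,0.01]' --pt "0 0 0" --pt "0 0 0" --pt "0 0 0" --pt "0 0 0" --pt "0 0 0" --yaw '[0,0,0,0,0]' --grip_force 30

```text
time_s: 3.38
position: [0.4632, -0.1281, 0.0617]
tool_rot: [[-0.795, 0.607, 0.0], [0.607, 0.795, -0.0], [-0.0, 0.0, -1.0]]
ft_force: [-1.9, 1.2, 4.9]
grip_width: 0.0175
gripper_force: 34.9
```

Emit:
jog_arm --hand '[0.01,0.01,0.01,0.01,0.01]' --pt "0 0 0.03" --pt "0 0 0.03" --pt "0 0.02 0.02" --pt "0.005 0.04 0" --pt "0.005 0.04 0" --yaw '[0,0,0,0.07,0.07]'

```text
time_s: 4.0
position: [0.4731, -0.0271, 0.1415]
tool_rot: [[-0.873, 0.489, 0.0], [0.489, 0.873, -0.0], [-0.0, 0.0, -1.0]]
ft_force: [0.6, 0.9, -1.4]
grip_width: 0.0174
gripper_force: 34.3
```

Emit:
jog_arm --hand '[0.01,0.01,0.01,0.01,0.01]' --pt "0.005 0.04 0" --pt "0.005 0.04 0" --pt "0.0025 0.026 0" --pt "0 0 0" --pt "0 0 0" --yaw '[0.075,0.075,0.075,0,0]'

```text
time_s: 4.62
position: [0.4856, 0.0774, 0.1412]
tool_rot: [[-0.959, 0.284, -0.0], [0.284, 0.959, -0.0], [0.0, -0.0, -1.0]]
ft_force: [-0.1, -0.3, -0.7]
grip_width: 0.0179
gripper_force: 34.2
```

Run:
```python
from h import *
im,c=snap('wrist','w3.png'); s,cs=snap('scene','s3.png'); o=env.observe();print(o['time_s'],o['position'],np.degrees(np.arctan2(o['tool_rot'][1][1],o['tool_rot'][0][1])))
```

```text
4.725 [0.48563645 0.07708599 0.14127509] 73.46448355512184
```

View pics/w3.png

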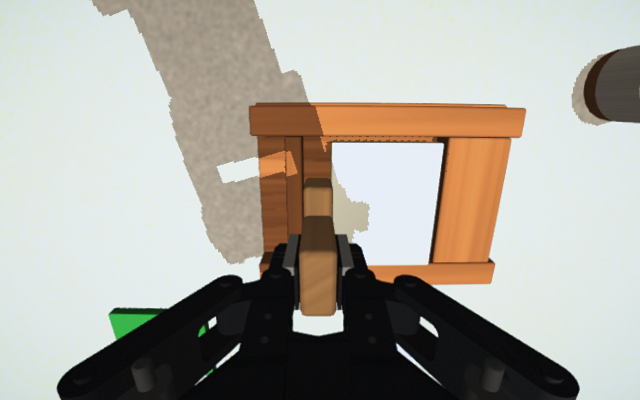

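The wrist view shows the held spacer over the gap. The strip end is at (304–332,183), the tile's left edge runs from (332,142), and the slim rail's right edge is near (302,138). Checking the offset numerically.

Run:
```python
from h import *
im=cv2.imread('pics/w3.png'); o=env.observe(); c=cam('wrist',o); T=np.array(o['tool_rot']);tp=np.array(o['position'])
g=cv2.cvtColor(im,cv2.COLOR_BGR2GRAY)
for r in (150,160,170,178,195,210): print(r,' '.join(map(str,g[r,282:345:1])))
def t(u,v,z): return ((onz(c,(u,v),z)-tp)@T).round(4)
for n,u,v,z in(('tileTL',332,142,.042),('tileTR',443.5,143,.042),('slimR',302,138,.036),('slimL',286,138,.036),('stripL',304,183,.108),('stripR',332,183,.108),('frTL',250,107,.036),('frTR',525,110,.036),('frBL',261,283,.036),('frBR',493,282,.036),('backin',270,137,.036),('frontin',480,263,.036)): print(n,t(u,v,z))
```

```text
150 87 91 81 69 70 76 86 88 80 75 77 77 78 78 79 79 80 78 65 46 31 59 75 79 79 78 78 78 78 78 78 77 77 75 76 75 76 76 77 76 75 80 133 143 95 77 76 76 73 104 229 239 237 237 237 237 237 236 237 237 237 237 237
160 153 150 119 88 114 141 144 141 142 144 143 112 84 79 80 80 80 80 69 52 34 49 74 80 82 81 80 80 80 82 79 77 73 70 70 70 69 69 69 70 71 70 70 70 70 70 68 67 66 114 231 239 237 237 237 237 237 237 237 237 237 237 237
170 159 165 166 106 106 138 145 144 142 143 146 148 147 151 148 102 81 80 72 59 33 54 85 94 93 93 92 93 92 92 93 93 92 92 92 92 91 92 92 91 92 91 91 91 92 90 92 90 84 121 177 196 205 234 237 237 237 237 237 237 237 237 237
178 83 86 88 73 68 74 79 77 76 78 78 80 80 80 80 81 82 83 74 62 36 41 82 89 84 71 56 54 54 55 57 57 56 57 58 57 57 57 57 56 55 56 56 57 58 61 73 79 80 136 185 198 198 197 199 233 238 237 237 237 237 237 237
195 89 90 91 89 67 68 79 80 77 77 79 81 80 81 81 82 82 84 78 67 39 63 103 116 123 127 127 124 121 120 121 120 122 122 122 124 124 123 123 124 127 127 128 131 132 129 127 118 109 96 84 178 197 194 194 194 194 194 193 194 193 194 193
210 87 86 89 86 73 68 76 80 79 78 77 79 81 81 82 82 82 84 82 70 44 52 95 113 119 126 125 123 118 119 119 119 119 120 121 122 123 124 122 124 125 126 130 133 131 129 126 116 106 93 97 178 193 193 192 191 191 191 191 192 191 190 190
tileTL [0.0501 0.011  0.0993]
tileTR [0.0498 0.0999 0.0993]
slimR [ 0.0527 -0.013   0.1053]
slimL [ 0.0527 -0.0259  0.1053]
stripL [ 0.0336 -0.0083  0.0333]
stripR [0.0336 0.0079 0.0333]
frTL [ 0.0769 -0.0534  0.1053]
frTR [0.0762 0.1667 0.1053]
frBL [-0.0826 -0.0542  0.1053]
frBR [-0.0833  0.1695  0.1052]
backin [ 0.0535 -0.0387  0.1053]
frontin [-0.0621  0.1525  0.1052]
```

Gap in tool y runs from -13.5 to +10.8 mm and the strip from -8.3 to +7.9 mm, so a 1 mm shift toward -y centres it. The descent is 70 mm to the base board.

Emit:
jog_arm --hand '[0.01,0.01,0.01,0.01,0.01]' --pt "0.003 -0.002 0" --pt "0 0 -0.02" --pt "0 0 -0.02" --pt "0 0 -0.01" --pt "0 0 0" --yaw '[0,0,0,0,0]'

```text
time_s: 5.35
position: [0.4886, 0.0757, 0.091]
tool_rot: [[-0.959, 0.283, -0.001], [0.283, 0.959, 0.0], [0.001, -0.0, -1.0]]
ft_force: [-0.3, 0.8, -0.1]
grip_width: 0.0172
gripper_force: 34.2
```

Emit:
jog_arm --hand '[0.01,0.01,0.01,0.01,0.01]' --pt "0 0 -0.006" --pt "0 0 -0.006" --pt "0 0 -0.005" --pt "0 0 -0.001" --pt "0 0 0" --yaw '[0,0,0,0,0]'

```text
time_s: 5.98
position: [0.4887, 0.0759, 0.0733]
tool_rot: [[-0.959, 0.283, 0.0], [0.283, 0.959, -0.0], [-0.0, -0.0, -1.0]]
ft_force: [0.4, 0.5, 0.2]
grip_width: 0.0177
gripper_force: 34.2
```

Emit:
jog_arm --hand '[0.01,0.01,0.01,0.01,0.01]' --pt "0 0 -0.001" --pt "0 0 -0.001" --pt "0 0 -0.0005" --pt "0 0 0" --pt "0 0 0" --yaw '[0,0,0,0,0]'

```text
time_s: 6.6
position: [0.4886, 0.076, 0.0717]
tool_rot: [[-0.959, 0.283, 0.001], [0.283, 0.959, -0.0], [-0.001, 0.0, -1.0]]
ft_force: [-3.3, 0.0, 9.4]
grip_width: 0.0174
gripper_force: 35.8
```

Contact force of 9 N at the expected height, so the underside is at about 10 mm. Releasing and rising.

Emit:
jog_arm --hand '[0.05,0.05,0.05,0.05,0.05]' --pt "0 0 0.0005" --pt "0 0 0" --pt "0 0 0" --pt "0 0 0.02" --pt "0 0 0.03" --yaw '[0,0,0,0,0]'

```text
time_s: 7.22
position: [0.4882, 0.0759, 0.1213]
tool_rot: [[-0.959, 0.283, -0.002], [0.283, 0.959, 0.0], [0.002, -0.0, -1.0]]
ft_force: [0.5, -1.2, -0.4]
grip_width: 0.0499
gripper_force: 0.0
```

Emit:
jog_arm --hand '[0.05,0.05,0.05,0.0,0.0]' --pt "0 0 0.04" --pt "0 0 0.04" --pt "-0.02 0 0.04" --pt "-0.02 0 0" --pt "0 0 0" --yaw '[0,0,0,0,0]'

```text
time_s: 7.85
position: [0.4479, 0.0761, 0.2416]
tool_rot: [[-0.959, 0.283, 0.0], [0.283, 0.959, -0.0], [-0.0, 0.0, -1.0]]
ft_force: [0.8, -0.5, 0.1]
grip_width: 0.0143
gripper_force: 0.0
```

Run:
```python
from h import *
im,c=snap('wrist','w4.png'); o=env.observe();print(o['time_s'],o['position'],o['grip_width'],np.degrees(np.arctan2(o['tool_rot'][1][1],o['tool_rot'][0][1])))
print(proj(c,[.5047,.1308,.042]),proj(c,[.4886,.076,.085]))
```

```text
7.9 [0.44862426 0.07593643 0.24132662] 0.006947739847792898 73.5612423959598
[373.96578679 206.92132017] [328.57435209 220.16849523]
```

View pics/w4.png

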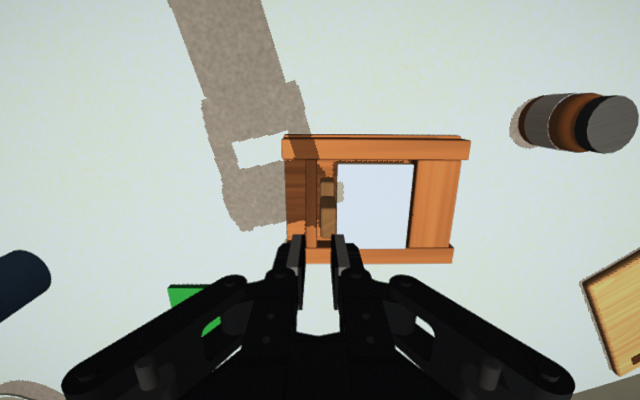

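The spacer stands upright in the wide gap, tab top at about (328,218) and square to the tile at (375,206). Now I'll re-measure the tile and check the spacer's height.

Run:
```python
from h import *
im=cv2.imread('pics/w4.png'); o=env.observe(); c=cam('wrist',o)
hsv=cv2.cvtColor(im,cv2.COLOR_BGR2HSV)
m=np.zeros(im.shape[:2],np.uint8); m[155:255,334:420]=((hsv[...,1]<60)&(hsv[...,2]>120))[155:255,334:420]
m=cv2.morphologyEx(m,cv2.MORPH_OPEN,np.ones((3,3)))
n,l,s,_=cv2.connectedComponentsWithStats(m);k=1+np.argmax(s[1:,4])
cn=cv2.findContours((l==k).astype(np.uint8),0,1)[0][0][:,0,:].astype(float)
for p in [cn]: print(cv2.minAreaRect(np.array([onz(c,u,.042)[:2]*1000 for u in p]).astype(np.float32)))
print(o['position'],np.round(o['q'],1),o['grip_width'])
```

```text
((506.3454895019531, 129.06759643554688), (89.68447875976562, 108.97281646728516), 73.68680572509766)
[0.44862426 0.07593643 0.24132662] [ -5.4  12.6  89.2   0.   78.2 -78.9] 0.006947739847792898
```

Emit:
jog_arm --hand '[0.0,0.0,0.0,0.0,0.0]' --pt "0.0115 0.011 0" --pt "0.0115 0.011 0" --pt "0.0115 0.011 0" --pt "0.0115 0.011 0" --pt "0.0115 0.01 0" --yaw '[-0.157,-0.157,-0.157,-0.157,-0.157]'

```text
time_s: 8.52
position: [0.5072, 0.1303, 0.2404]
tool_rot: [[-0.474, 0.881, -0.001], [0.881, 0.474, -0.0], [0.001, -0.001, -1.0]]
ft_force: [-0.5, -1.0, -0.5]
grip_width: -0.0002
gripper_force: 0.0
```

Emit:
jog_arm --hand '[0.0,0.0,0.0,0.0,0.0]' --pt "0 0 -0.02" --pt "0 0 -0.03" --pt "0 0 -0.03" --pt "0 0 -0.03" --pt "0 0 -0.03" --yaw '[-0.157,-0.157,-0.157,-0.157,-0.157]'

```text
time_s: 9.15
position: [0.5067, 0.1299, 0.0995]
tool_rot: [[0.287, 0.958, -0.001], [0.958, -0.287, -0.0], [-0.0, -0.001, -1.0]]
ft_force: [0.2, -0.4, -0.1]
grip_width: 0.0002
gripper_force: 0.0
```

Emit:
jog_arm --hand '[0.0,0.0,0.0,0.0,0.0]' --pt "0 0 -0.02" --pt "0 0 -0.01" --pt "0 0 -0.005" --pt "0 0 0" --pt "0 0 0" --yaw '[0,0,0,0,0]'

```text
time_s: 9.78
position: [0.5065, 0.13, 0.0669]
tool_rot: [[0.282, 0.959, 0.001], [0.959, -0.282, 0.0], [0.0, 0.001, -1.0]]
ft_force: [-0.5, -0.0, 0.2]
grip_width: 0.0005
gripper_force: 0.0
```

Tips should be about 8 mm above the tile. Creeping down.

Emit:
jog_arm --hand '[0.0,0.0,0.0,0.0,0.0]' --pt "0 0 -0.003" --pt "0 0 -0.003" --pt "0 0 -0.002" --pt "0 0 -0.001" --pt "0 0 0" --yaw '[0,0,0,0,0]'

```text
time_s: 10.4
position: [0.5061, 0.1299, 0.0575]
tool_rot: [[0.282, 0.959, 0.0], [0.959, -0.282, -0.0], [-0.0, 0.0, -1.0]]
ft_force: [-2.5, -0.3, 4.6]
grip_width: 0.0002
gripper_force: 2.4
```

Emit:
jog_arm --hand '[0.0,0.0,0.0,0.0,0.0]' --pt "0 0 -0.001" --pt "0 0 -0.001" --pt "0 0 -0.001" --pt "0 0 0" --pt "0 0 0" --yaw '[0,0,0,0,0]'

```text
time_s: 11.02
position: [0.5061, 0.1299, 0.0547]
tool_rot: [[0.282, 0.959, 0.0], [0.959, -0.282, -0.0], [0.0, 0.0, -1.0]]
ft_force: [-3.0, -0.5, 7.3]
grip_width: -0.0003
gripper_force: 3.8
```

Emit:
jog_arm --hand '[0.0,0.0,0.0,0.0,0.0]' --pt "0 0 -0.001" --pt "0 0 -0.001" --pt "0 0 0" --pt "0 0 0" --pt "0 0 0" --yaw '[0,0,0,0,0]'

```text
time_s: 11.65
position: [0.5061, 0.1299, 0.053]
tool_rot: [[0.282, 0.959, 0.0], [0.959, -0.282, -0.0], [0.0, 0.0, -1.0]]
ft_force: [-2.9, -0.1, 11.1]
grip_width: 0.0002
gripper_force: 5.3
```

Emit:
jog_arm --hand '[0.0,0.0,0.0,0.0,0.0]' --pt "0 0 -0.0005" --pt "0 0 -0.0005" --pt "0 0 0" --pt "0 0 0" --pt "0 0 0" --yaw '[0,0,0,0,0]'

```text
time_s: 12.28
position: [0.5062, 0.1299, 0.0529]
tool_rot: [[0.282, 0.959, 0.001], [0.959, -0.282, -0.0], [0.0, 0.001, -1.0]]
ft_force: [-6.0, -1.0, 21.3]
grip_width: 0.0002
gripper_force: 10.4
```

The force is up 10 N with no further travel, so the tile is on its stop, held at 21 N. One last look.

Run:
```python
from h import *
im,c=snap('side','d5.png'); im2,_=snap('scene','s5.png')
a=cv2.resize(im[150:280,215:345],(400,400),interpolation=2);b=cv2.resize(im2[110:230,270:400],(400,400),interpolation=2)
cv2.imwrite('pics/end.png',np.hstack([a,b])[:,:,::-1]); o=env.observe();print(o['time_s'],o['position'],o['ft_force'])
```

```text
12.375 [0.50622715 0.12995922 0.05296526] [-6.49587421 -1.49892546 21.17046985]
```

View pics/end.png

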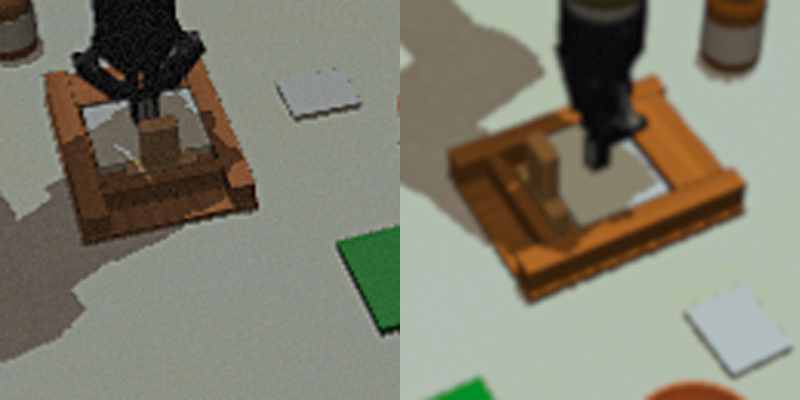

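The picture shows the spacer upright in the wide gap (tab at (158,145) left, (540,165) right). The fingertips are on the middle of the tile, which looks flush, and nothing else has been disturbed.

```bash
python3 -c "
from rig import env
print(env.close_job())"
```

```text
the job is handed in; nothing more can be done
None
```

The job is handed in: the spacer stands released on the bottom of the wide gap, and the arm is holding the tile down on its stop, flush with the rim, at about 21 N; bowl, jar and mug were not touched.

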